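# Lock the cap onto the glue canister

### The arm

A 6-joint arm with a two-finger parallel gripper is mounted at the origin on the work surface. World frame = base frame: x ahead of the robot, y to its left, z up, the work surface at z = 0. Lengths are in mm, angles in rad, forces in N, time in s.
With the tool pointing down it reaches from about 300 to 875 mm from the base axis. Payload 6.4 kg.
Tool frame: the origin (TCP) lies between the finger pads; the fingertips stand 8 mm ahead of it and the grasp point (between the pads) lies 11 mm behind it; z points along the fingers, y is the direction in which the jaws open and shut (so a half turn about z gives the same grasp; the last joint's range is limited). The gripper opens to 85 mm and grips with 20 to 120 N. Pads are 22 mm wide; open, the fingers measure 114 mm over their backs; the gripper's body (76 mm by 85 mm) begins 54 mm behind the grasp point. The pads swing forward as they close: fully open they stand 13 mm farther back than shut.
Start: joints at [-0.206, 0.181, 1.607, -0, 1.354, -0.206], TCP at [575.014, 0.015, 239.288] pointing down, gripper open.
Joint ranges: [-2.99, 2.99], [-0.89, 2.07], [0.3, 2.58], [-1.14, 4.28], [0, 2.63], [-3.12, 3.12]. Speed limits (rad/s): [2.57, 2.57, 3.01, 3.14, 3.14, 3.14].

### API

Orientations are given as a unit quaternion [x, y, z, w].
In Python, from workcell import r gives the robot as it stands. The module is installed in compiled form; this text tells all that it offers.
- The arm moves only by the shell command python3 -m creep 'ROWS' [FORCE]. ROWS is JSON, a list of rows, each an object of numbers: "gripper": the finger opening in mm, from 0 to 85.4; "x", "y", "z": the shift along the tool's x, y, z as a fraction of full scale; "roll": the turn about the tool's z as a fraction of full scale. In form: [{"gripper": .., "x": .., "y": .., "z": .., "roll": ..}, ...]. A call has 1 to 10 rows; each row shifts and turns the commanded pose from where the row before left it, along the tool's axes as they then stand; what a row does not reach is not made up. Full scale, the value 1, is 2.5 cm for a shift and 0.1 rad for a turn. A row lasts 1/8 s, in which the tool goes at most 62.5 mm and 10.7 degrees, less where a joint would pass 70% of its speed; a pose out of reach is approached as far as the arm can. A call with a number of a shift or a turn outside -1 to 1 is refused whole. A call with a gripper value outside its range is refused whole. The fingers move at their own pace and stop on an object; FORCE is the grip in N (left out, the last holds). Time passes only in rows, so rows that do not move let the fingers close. It gives the time, the measured TCP pose, the force and the opening at its end, in the units of the state.
- r.get_state(): the state, without advancing time (a new reading comes with each control period).
- r.capture(name): name is "scene" or "side" or "wrist"; returns (picture, depth): 420x560x3 uint8, red, green, blue; 420x560 float32, mm along the optical axis (not along the pixel's ray), 0 where there is no reading.
- r.camera_info(name): a dict with "vfov" (degrees; the focal length in pixels is half the picture's height over the tangent of half this angle, whatever the lens; pixels are square), "cx", "cy" (the principal point, pixels), "R" (3x3) and "t" (3): a world point X has camera coordinates R X + t. Camera axes: x right, y down, z forward; pixel columns grow to the right and rows downward; lengths in mm; the calibration is good to about 2 mm. A picture is of the moment at which its call begins: read the wrist's pose just before it. camera_info takes no time and is no camera call; for the wrist camera it gives the pose at the moment of the call.
- r.close_job(): hands the job in, once; it reports no verdict.
Trained networks look in the newest picture that a camera, given by its name, has taken for a name from the list of things; names that differ only in an ending like _2 or _b are one class to them, and where a whole thing is asked for, a point or a joint stands for the part that bears it (a point fixed in the world has none). Each returns a list of dicts, best first, with "conf" (0 to 1); they miss things now and then, are a little off and sometimes report something else, mostly with a low value. They report only what shows in the picture. A call takes as long as a camera call.
- r.masks_of(name, camera): "mask" (420x560 bool, what is visible of it) and "box" ([left, top, right, bottom] in pixels, round what is visible of it).
The state is a dict: "clock": time; "joint_pos": joint angles; "joint_velocities": joint speeds; "joint_torque": joint torques, N m; "eef_pos": TCP position; "orientation": TCP orientation; "wrist_force": force on the tool from outside, world axes, zero at the start; "torque": the same for the moment, N m; "gripper_width": finger opening in mm.
Only numpy, scipy, OpenCV 4.12 (cv2) and the standard library are available. Lean on these libraries where they do the work, as an engineer would, in place of code of your own. Each camera call takes 0.05 s, during which the arm holds its last target. There are 200 camera calls.

### The job

The glue canister was refilled and has to be closed before it is put away: set its cam-lock cap squarely over the grooved adapter on the canister and push it fully home against its gasket with both cam arms still raised. Then swing both arms down together, never one ahead of the other, until they hang flat along the sides of the cap and lock it, and let go. Only a firm, light hand is wanted: do not lean on the cap or crush it, and leave the other things on the table where they are.

Things in the scene. Friction and masses are not known exactly. Their poses are not given: they have to be found in the camera images.
- cap: the cam-lock cap: a plain metal cup, closed on top, 44 mm across (50 at a band round the lowest 10 mm), 37 mm tall, 0.25 kg with its arms; starts on the table, mouth down. Origin: centre of the mouth; z up; x from one arm pin to the other, the arms swing in this xz plane. Grip it above the band at y = +22 and -22 mm, clear of the pin ears (x to 30, y to 9 mm); over 30 N a finger dents it or bends the arms. Fits at any turn about z
- cap_bore (a point): point on the cap's axis, 25 mm above its mouth, at the free face of the rubber gasket in the roof of the bore. The bore is 34 mm wide and open below this point; its axes are the cap's
- canister: white glue canister, fixed to its place, 200 (x) x 140 (y) mm, 95 mm tall; origin at the centre of its underside. The bung with the adapter stands on top at x = +30 mm, y = 0; a carrying handle stands across x = -88 mm, up to 124 mm high; a small vent plug at (-45, -45) mm, up to 107 mm
- bung (a point): centre of the top of the black bung ring, 113 mm above the table; z up. The metal adapter rises straight up from here: 32 mm across, chamfered to 26 mm at the rim, groove 9 to 28 mm below the rim, hexagon (43 mm over corners) 38 to 52 mm below. Its pipe is clamped in the bung higher or lower: the rim stands 70 to 94 mm above this point, not measured. Cap mouth 25 mm below the rim: gasket touches; 30 mm: fully home
- cam_a (a joint): opening angle of the cam arm on the +x side of the cap, rad: 0 shut, hanging straight down along the cap; 1.57 level, pointing outwards; more is raised (stop at 2.5). Starts between 2.1 and 2.4, where the cam is clear of the bore. Stiff: about 0.15 N m to swing, up to double where the cam bites in the groove, below 1; stays where it is left
- cam_a_end (a point): centre of the eye at the end of arm a, 41 mm from its pin. The pins lie at x = +24.4 and -24.4 mm, z = 12 mm in the cap's frame, along y. Each arm is a steel bar 7 mm thick, 9 mm wide, with a 17 mm eye, 50 mm from pin to end. With both shut, their outer faces are 59 mm apart; pressed at mid-length each shuts with 8 to 15 N
- cam_b (a joint): the same opening angle for the cam arm on the -x side of the cap
- cam_b_end (a point): centre of the eye at the end of arm b, 41 mm from its pin
- gasket (a joint): how far the gasket in the cap is pressed in, m: 0 free, 0.005 fully home (solid stop). Pressing it home takes about 18 N (over 30 N would harm the seat); let go, it pushes the cap back up about 2 mm; the shut cams hold it pressed in by 2 mm or more. The reading is as noisy as the positions (1.5 mm)
- paint_bottle: upright squeeze bottle of paint, 54 mm across, 150 mm tall, 0.3 kg; origin at the centre of its base
- glue_jar: low glass jar with a metal lid, 56 mm across, 55 mm tall; origin at the centre of its base
- screw_plug: plain threaded plug without arms, 42 mm across, 30 mm tall, the same metal as the cap; not the part wanted; origin at the centre of its base
- pencil_box: flat paper box, 95 x 48 x 14 mm; origin at the centre of its underside
- paint_box: black box of water colours, 100 x 210 x 18 mm; origin at the centre of its underside
- coping_saw: coping saw lying flat, U-shaped black frame about 290 x 120 mm with a handle, up to 26 mm high; origin at the middle of the U on the table
- scissors: scissors lying flat, about 160 mm long; origin at the pivot on the table

How it is judged (in metres and radians):
On the way:
1. the cap is pushed fully home on the adapter, both arms still raised (horizontal distance between cap and bung below 0.004 m and angle between cap's own z axis and vertical below 0.06 rad and value of joint gasket above 0.0035 m and value of joint each of cam_a, cam_b above 1.9 rad), for 0.2 s.
At the end, for the whole second after the job is handed in: the cap sits on the adapter, over the bung point within 4 mm and upright within 0.06 rad, both cam arms shut within 0.15 rad, the gasket held pressed in by more than 1.5 mm, the cap at rest and let go (horizontal distance between cap and bung below 0.004 m and angle between cap's own z axis and vertical below 0.06 rad and value of joint each of cam_a, cam_b below 0.15 rad and value of joint gasket above 0.0015 m and linear speed of cap below 0.01 m/s); the robot touches nothing.
It fails at once if one arm is swung well ahead of the other ((value of joint cam_a below 0.9 rad and value of joint cam_b above 1.5 rad) or (value of joint cam_a below 0.4 rad and value of joint cam_b above 0.9 rad) or (value of joint cam_b below 0.9 rad and value of joint cam_a above 1.5 rad) or (value of joint cam_b below 0.4 rad and value of joint cam_a above 0.9 rad)).
It fails at once if the fingers crush the cap or its arms (contact force between the fingers and cap above 70 N).
It fails at once if the cap is rammed onto the adapter (before the arms are swung) (contact force between cap and canister above 35 N and value of joint each of cam_a, cam_b above 1.5 rad).
It fails at once if another thing on the table is knocked out of place (distance of any of paint_bottle, glue_jar, screw_plug, pencil_box, paint_box, coping_saw, scissors from where it was at the start of the episode above 0.02 m).
It also fails if it takes over 72 s, if anything falls off the work surface, if the arm or the gripper's body presses on something with over 40 N, if the wrist force passes 120 N, or if a joint passes its speed limit or range.

## Working session

There is one attempt and no reset: what is moved stays moved. The work goes in short steps, Python scripts to look and compute and a shell command to move; the robot and the scene stay as the last step left them, time stands still between calls to the robot, and variables do not carry over. Pictures are saved under pics/ and viewed, on a budget of 10 in all, crops included, one or two more only if the job needs it, and the job is handed in when it is done.

```bash
mkdir -p pics; cat > h.py <<'E'
import numpy as np, cv2
from workcell import r
def world(cam,u,v,d,ci=None):
    ci=ci or r.camera_info(cam); f=210/np.tan(np.radians(ci["vfov"]/2))
    u,v,d=map(np.asarray,(u,v,d))
    p=np.stack([(u-ci["cx"])*d/f,(v-ci["cy"])*d/f,d],-1)
    return (p-np.array(ci["t"]))@np.array(ci["R"])
def proj(cam,X,ci=None):
    ci=ci or r.camera_info(cam); f=210/np.tan(np.radians(ci["vfov"]/2))
    p=np.atleast_2d(X)@np.array(ci["R"]).T+np.array(ci["t"])
    return np.c_[f*p[:,0]/p[:,2]+ci["cx"],f*p[:,1]/p[:,2]+ci["cy"]]
def cloud(cam,depth):
    v,u=np.mgrid[:420,:560]; return world(cam,u,v,depth)
def save(name,img): cv2.imwrite(f"pics/{name}.png",img[...,::-1])
E
python3 - <<'E'
from h import *
s=r.get_state(); print(s["clock"],s["eef_pos"],s["orientation"],s["wrist_force"],s["gripper_width"])
ims=[]
for c in("scene","side"):
    im,d=r.capture(c); P=cloud(c,d); ims.append(im); np.save(c+".npy",d); 
    print(c,r.camera_info(c)["t"],np.array(r.camera_info(c)["R"]).round(2).tolist())
    for n in("cap","canister","screw_plug","cam_a","paint_bottle","glue_jar","bung"):
        for m in r.masks_of(n,c)[:3]:
            k=m["mask"]&(d>0); q=P[k]
            if len(q): print(n,round(m["conf"],2),m["box"],np.median(q,0).round(),np.percentile(q,2,axis=0).round(),np.percentile(q,98,axis=0).round())
save("scene",ims[0]);save("side",ims[1])
E
```

```text
0.0 [5.74472427e+02 1.34837778e-01 2.38365156e+02] [ 7.07104772e-01  7.07108254e-01 -4.83512947e-04 -7.25137828e-04] [ 0.15148275  0.60441772 -0.18598678] 85.52571214765047
scene [ 525.91018824 -184.05911058 1471.5312225 ] [[-0.83, 0.55, 0.02], [0.41, 0.64, -0.65], [-0.37, -0.54, -0.76]]
cap 0.58 [249.4, 161.0, 277.2, 183.3] [ 532. -217.   24.] [ 494. -261.   -3.] [ 565. -199.   41.]
cap 0.41 [303.8, 199.6, 324.1, 225.1] [527.   6.  50.] [499. -21.  12.] [546.  23.  56.]
canister 0.79 [307.7, 210.7, 401.5, 287.3] [540. 176.  91.] [423.  77.   4.] [622. 242. 180.]
screw_plug 0.73 [277.6, 227.1, 291.3, 243.5] [619.   3.  13.] [597. -19.  -1.] [634.  16.  30.]
cam_a 0.58 [247.6, 161.1, 260.2, 176.4] [ 555. -253.   29.] [ 533. -306.   -4.] [ 570. -237.   44.]
paint_bottle 0.91 [252.8, 213.5, 275.9, 261.9] [697.  25.  85.] [672.   0.   6.] [714.  38. 149.]
glue_jar 0.96 [302.2, 200.8, 323.8, 225.9] [528.   6.  49.] [498. -22.   4.] [546.  24.  56.]
bung 0.8 [307.5, 213.7, 397.8, 288.2] [540. 176.  91.] [424.  77.   3.] [622. 242. 180.]
side [-436.79337895  371.40353459  892.50242026] [[0.67, -0.74, -0.02], [-0.54, -0.47, -0.69], [0.51, 0.47, -0.72]]
cap 0.76 [293.1, 266.9, 337.2, 287.0] [ 511. -235.   33.] [ 475. -264.   -1.] [ 560. -189.   45.]
canister 0.57 [178.4, 166.1, 258.1, 240.2] [496. 115.  92.] [403.  60.   6.] [598. 215. 170.]
screw_plug 0.47 [273.0, 214.0, 287.0, 224.7] [606. -13.  14.] [592. -28.  -2.] [630.  20.  31.]
cam_a 0.38 [293.5, 270.3, 304.1, 278.8] [ 488. -200.   32.] [ 472. -215.   -2.] [ 509. -184.   46.]
paint_bottle 0.86 [282.5, 170.3, 299.7, 212.0] [674.  -4.  73.] [658. -20.  -2.] [722.  79. 149.]
glue_jar 0.63 [245.8, 221.9, 267.4, 248.9] [508. -17.  45.] [490. -32.   4.] [536.  12.  56.]
bung 0.8 [177.5, 163.5, 256.9, 239.2] [496. 116.  92.] [403.  60.   4.] [599. 218. 178.]
```

View pics/scene.png

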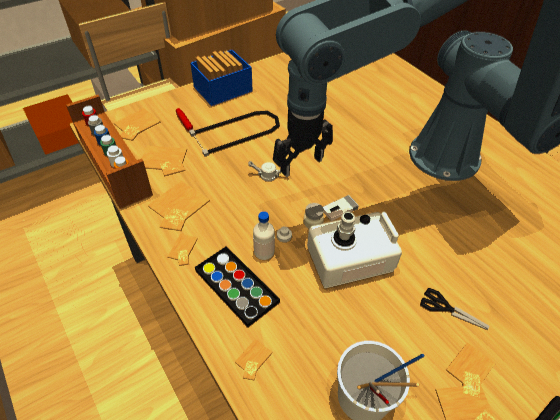

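View pics/side.png

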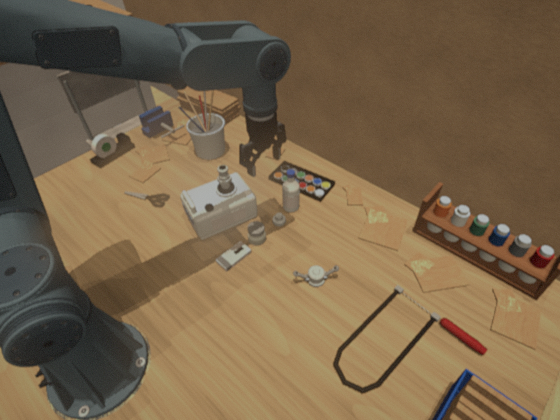

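```bash
python3 - <<'E'
from h import *
# canister: top face & tall points
for c in("scene","side"):
    d=np.load(c+".npy"); P=cloud(c,d); q=P[d>0]
    box=(q[:,0]>380)&(q[:,0]<680)&(q[:,1]>20)&(q[:,1]<300); q=q[box]
    t=q[(abs(q[:,2]-95)<5)]; 
    print(c,len(t),cv2.minAreaRect(t[:,:2].astype(np.float32)))
    for lo,hi in((100,125),(125,140),(140,160),(160,175),(175,215)):
        a=q[(q[:,2]>lo)&(q[:,2]<hi)]
        if len(a): print(lo,hi,len(a),np.median(a,0).round(1),np.percentile(a,[3,97],axis=0).round().tolist())
    q=P[d>0]; box=(abs(q[:,0]-525)<70)&(abs(q[:,1]+225)<70)&(q[:,2]>8); q=q[box]
    top=q[(q[:,2]>34)]; 
    print("cap",len(q),len(top)); 
    print(q[q[:,2]>40].round().tolist()[:15])
    a=q[abs(q[:,2]-37)<3]; print("cap top",np.median(a,0),a.min(0),a.max(0),cv2.minEnclosingCircle(a[:,:2].astype(np.float32)))
    print("rect",cv2.minAreaRect(q[:,:2].astype(np.float32)))
ci=r.camera_info("wrist"); print(ci["t"],np.array(ci["R"]).round(2).tolist(),ci["vfov"], (-np.array(ci["R"]).T@ci["t"]))
E
```

```text
scene 2425 ((561.0280151367188, 136.9278106689453), (139.1315460205078, 297.5398254394531), 69.64437866210938)
100 125 532 [525.  157.3 110.6] [[422.0, 117.0, 101.0], [569.0, 216.0, 122.0]]
125 140 37 [555.4 156.4 137.1] [[528.0, 132.0, 131.0], [562.0, 164.0, 140.0]]
140 160 143 [551.3 153.9 148.5] [[529.0, 130.0, 141.0], [561.0, 164.0, 158.0]]
160 175 32 [550.5 152.3 164.4] [[536.0, 138.0, 160.0], [556.0, 158.0, 174.0]]
175 215 133 [544.9 147.  182.2] [[530.0, 132.0, 177.0], [557.0, 159.0, 185.0]]
cap 294 101
[[561.0, -266.0, 45.0], [566.0, -263.0, 45.0], [563.0, -263.0, 43.0], [557.0, -262.0, 41.0], [569.0, -264.0, 41.0], [567.0, -262.0, 42.0], [565.0, -260.0, 43.0], [570.0, -258.0, 43.0], [568.0, -255.0, 44.0], [564.0, -255.0, 42.0], [566.0, -253.0, 41.0], [564.0, -251.0, 41.0]]
cap top [ 527.09319252 -223.89477274   35.96938587] [ 504.27418231 -265.66468185   34.02809741] [ 570.37780041 -202.36973746   39.84016254] ((537.8463745117188, -238.67701721191406), 40.302066802978516)
rect ((530.37353515625, -233.54165649414062), (46.43355178833008, 91.99263000488281), 29.510032653808594
[... 627 characters left out ...]
564.0, -257.0, 40.0], [562.0, -261.0, 46.0], [565.0, -262.0, 44.0], [564.0, -266.0, 49.0], [567.0, -268.0, 47.0], [560.0, -260.0, 43.0], [562.0, -262.0, 42.0], [561.0, -265.0, 46.0], [562.0, -268.0, 47.0], [564.0, -270.0, 47.0]]
cap top [ 520.37535076 -229.64791286   36.5387907 ] [ 472.38810231 -269.94198526   34.00484277] [ 564.71009056 -189.59648134   39.97254143] ((518.549072265625, -231.77590942382812), 59.895729064941406)
rect ((518.7241821289062, -229.69857788085938), (45.82188415527344, 118.99540710449219), 64.39493560791016)
[-574.56832096  -41.2556072   380.77376961] [[1.0, 0.0, 0.0], [0.0, -0.95, 0.33], [0.0, -0.33, -0.95]] 65.72136327450991 [574.20295236  86.00243992 373.78335173]
```

The scene view shows the cap at about (268,171) with its arms raised. The canister and adapter are at (346,230), the plug at (285,235), and the jar and pencil box at (325,210). The side view agrees, with the cap at (316,275). The adapter rim is at about z = 184, near (540,142). I'll move over the cap for a close look.

```bash
python3 -m creep '[{"x":-0.9,"y":-0.2},{"x":-0.9,"y":-0.2},{"x":-0.9,"y":-0.2},{"x":-0.9,"y":-0.2},{"x":-0.9,"y":-0.2},{"x":-0.9,"y":-0.2},{"x":-0.9,"y":-0.2},{"x":-0.9,"y":-0.2},{"x":-0.9,"y":-0.2},{"x":-0.9,"y":-0.2}]' 25
python3 -m creep '[{"gripper":85},{"gripper":85}]'
python3 - <<'E'
from h import *
im,d=r.capture("wrist"); s=r.get_state(); P=cloud("wrist",d); print(s["eef_pos"],s["orientation"])
for n in("cap","cam_a","cam_a_end"):
    for m in r.masks_of(n,"wrist")[:3]:
        k=m["mask"]&(d>0);q=P[k];print(n,round(m["conf"],2),m["box"],np.median(q,0).round(1))
        if n=="cam_a_end": cv2.rectangle(im,*[tuple(int(t) for t in m["box"][i:i+2]) for i in(0,2)],(255,0,0),1)
q=P[(d>0)]; q=q[(abs(q[:,0]-523)<75)&(abs(q[:,1]+227)<75)&(q[:,2]>12)&(q[:,2]<70)]
c=q[abs(q[:,2]-37)<2]; c=c[np.hypot(c[:,0]-523,c[:,1]+227)<27]
print("top",np.median(c,0),cv2.minEnclosingCircle(c[:,:2].astype(np.float32)))
(x,y),R=cv2.minEnclosingCircle(c[:,:2].astype(np.float32))
f=q[np.hypot(q[:,0]-x,q[:,1]-y)>30]; a=f[f[:,0]>x];b=f[f[:,0]<x]
for g in(a,b):
    m=g.mean(0); print(len(g),m.round(1),np.degrees(np.arctan2(m[1]-y,m[0]-x)),g[:,2].max(),np.hypot(g[:,0]-x,g[:,1]-y).max())
save("w1",im)
E
```

```text
[5.75004354e+02 1.59175953e-02 2.39303692e+02] [ 7.07110698e-01  7.07102865e-01 -5.03797961e-06  1.06734619e-06]
cap 0.61 [190.1, 313.7, 271.1, 381.2] [ 525.3 -214.7   34.1]
cam_a 0.7 [192.6, 315.7, 225.8, 334.7] [ 490.  -194.5   32.2]
cam_a 0.68 [248.3, 345.9, 269.4, 377.0] [ 556.8 -253.5   35.2]
cam_a_end 0.75 [252.0, 342.9, 271.8, 376.8] [ 555.8 -253.2   35.3]
top [ 522.270686   -222.85409031   36.86065621] ((522.196044921875, -224.11285400390625), 21.790639877319336)
294 [ 557.2 -253.4   36.2] -39.93732071913955 48.94829175609188 61.96888664757229
233 [ 486.4 -191.9   35.9] 137.99507102408148 46.773453425473825 62.369518226901505invalid input at $[0]: expected keys gripper, x, y, z, roll
invalid input at $[0]: expected keys gripper, x, y, z, roll
```

View pics/w1.png

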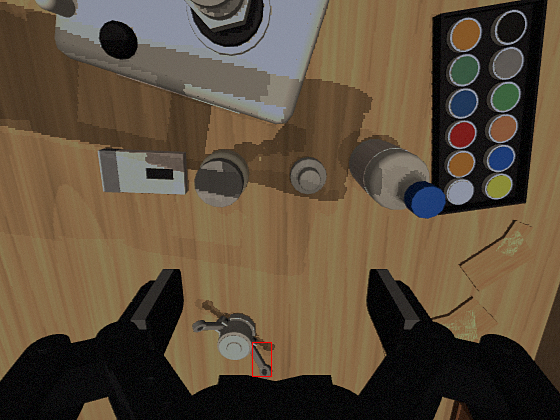

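The rows need every key, so nothing moved. The view was still good: the cap is at (235,338) px, which is (522,-224) with its arms along -41°.

```bash
python3 -m creep '[{"gripper":85,"x":-0.9,"y":-0.21,"z":0,"roll":0},{"gripper":85,"x":-0.9,"y":-0.21,"z":0,"roll":0},{"gripper":85,"x":-0.9,"y":-0.21,"z":0,"roll":0},{"gripper":85,"x":-0.9,"y":-0.21,"z":0,"roll":0},{"gripper":85,"x":-0.9,"y":-0.21,"z":0,"roll":0},{"gripper":85,"x":-0.9,"y":-0.21,"z":0,"roll":0},{"gripper":85,"x":-0.9,"y":-0.21,"z":0,"roll":0},{"gripper":85,"x":-0.9,"y":-0.21,"z":0,"roll":0},{"gripper":85,"x":-0.9,"y":-0.21,"z":0,"roll":0},{"gripper":85,"x":-0.86,"y":-0.21,"z":0,"roll":0}]' 25
python3 -m creep '[{"gripper":85,"x":0,"y":0,"z":0.5,"roll":-0.95},{"gripper":85,"x":0,"y":0,"z":0.5,"roll":-0.95},{"gripper":85,"x":0,"y":0,"z":0.5,"roll":-0.95},{"gripper":85,"x":0,"y":0,"z":0.5,"roll":-0.95},{"gripper":85,"x":0,"y":0,"z":0.5,"roll":-0.95},{"gripper":85,"x":0,"y":0,"z":0.5,"roll":-0.95},{"gripper":85,"x":0,"y":0,"z":0.5,"roll":-0.95},{"gripper":85,"x":0,"y":0,"z":0.5,"roll":-0.95},{"gripper":85,"x":0,"y":0,"z":0.5,"roll":-0.95},{"gripper":85,"x":0,"y":0,"z":0.3,"roll":0}]'
cat >> h.py <<'E'
def pose():
    s=r.get_state(); from scipy.spatial.transform import Rotation as T
    M=T.from_quat(s["orientation"]).as_matrix(); return s,np.array(s["eef_pos"]),M
E
python3 - <<'E'
from h import *
im,d=r.capture("wrist"); s,p,M=pose(); P=cloud("wrist",d); print(s["clock"],p,np.degrees(np.arctan2(M[1,1],M[0,1])))
q=P[(d>0)]; q=q[(abs(q[:,0]-523)<75)&(abs(q[:,1]+227)<75)&(q[:,2]>12)&(q[:,2]<70)]
c=q[abs(q[:,2]-37)<2]; c=c[np.hypot(c[:,0]-522,c[:,1]+224)<26]
(x,y),R=cv2.minEnclosingCircle(c[:,:2].astype(np.float32)); print(x,y,R)
f=q[np.hypot(q[:,0]-x,q[:,1]-y)>34]
for g in(f[f[:,0]>x],f[f[:,0]<x]):
    m=g.mean(0); print(len(g),m.round(1),np.degrees(np.arctan2(m[1]-y,m[0]-x)),g[:,2].max())
e=np.array([x,y,p[2]])-p; print("need tool shift units",(M.T@e/25).round(3))
save("w2",im)
E
```

```text
clock: 2.25
eef_pos: [522.3, -224.9, 239.3]
orientation: [0.707, 0.707, 0.0, 0.0]
wrist_force: [-0.1, 1.0, -0.7]
gripper_width: 85.0
clock: 3.5
eef_pos: [522.2, -224.1, 118.6]
orientation: [0.351, 0.936, 0.0, -0.0]
wrist_force: [0.4, -0.3, 0.5]
gripper_width: 84.8
3.55 [ 521.8465322  -223.79086804  117.78792142] 48.869522167830105
520.4091186523438 -224.9256591796875 21.37510108947754
666 [ 556.7 -255.8   38.5] -40.33975395181822 48.30278690574766
713 [ 481.7 -191.5   38.9] 139.18717084626 47.55325543608274
need tool shift units [ 0.013 -0.072  0.   ]
```

View pics/w2.png

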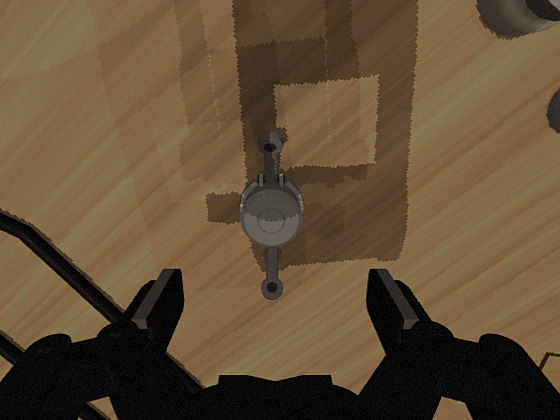

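Both arms stand vertical in the image, with the cap at (271,215) between the fingers. The saw frame at lower left passes near the left finger, so I'll check that clearance.

```bash
python3 - <<'E'
from h import *
for c in ("wrist","side"):
    im,d=r.capture(c); s,p,M=pose(); P=cloud(c,d)
    for m in r.masks_of("coping_saw",c)[:1]:
        q=P[m["mask"]&(d>0)]; q=q[q[:,2]<40]; t=(q-p)@M
        n=t[(abs(t[:,0])<40)]; print(c,m["conf"],len(n), "tool y near:",n[:,1].min() if len(n) else None,n[:,1].max() if len(n) else None, "min dist",np.hypot(t[:,0],t[:,1]).min())
        print(t[np.argsort(np.hypot(t[:,0],t[:,1]))[:3]].round())
E
```

```text
wrist 0.84 855 tool y near: -231.03702370995344 -187.05316136611728 min dist 173.60408800519812
[[-102. -141.  109.]
 [-104. -139.  112.]
 [ -99. -143.  110.]]
side 0.61 306 tool y near: -302.9845285725696 -193.09384162124937 min dist 174.03004620727597
[[-103. -141.  122.]
 [-113. -133.  123.]
 [-109. -136.  122.]]
```

```bash
python3 -m creep '[{"gripper":85,"x":0,"y":-0.05,"z":0.6,"roll":0},{"gripper":85,"x":0,"y":0,"z":0.6,"roll":0},{"gripper":85,"x":0,"y":0,"z":0.6,"roll":0},{"gripper":85,"x":0,"y":0,"z":0.6,"roll":0},{"gripper":85,"x":0,"y":0,"z":0.6,"roll":0},{"gripper":85,"x":0,"y":0,"z":0.6,"roll":0},{"gripper":85,"x":0,"y":0,"z":0.26,"roll":0},{"gripper":60,"x":0,"y":0,"z":0,"roll":0},{"gripper":55,"x":0,"y":0,"z":0,"roll":0},{"gripper":52,"x":0,"y":0,"z":0,"roll":0}]' 25
python3 -m creep '[{"gripper":49,"x":0,"y":0,"z":0,"roll":0},{"gripper":46,"x":0,"y":0,"z":0,"roll":0},{"gripper":43,"x":0,"y":0,"z":0,"roll":0},{"gripper":40,"x":0,"y":0,"z":0,"roll":0},{"gripper":40,"x":0,"y":0,"z":0,"roll":0},{"gripper":40,"x":0,"y":0,"z":0,"roll":0}]'
python3 - <<'E'
from h import *
im,d=r.capture("side"); s,p,M=pose(); print(p,s["gripper_width"])
save("s2",cv2.resize(im[220:330,250:390],None,fx=5,fy=5,interpolation=2))
E
```

```text
clock: 5.0
eef_pos: [522.2, -225.2, 23.5]
orientation: [0.35, 0.937, -0.0, 0.001]
wrist_force: [0.3, -0.0, 0.0]
gripper_width: 52.0
clock: 5.75
eef_pos: [521.8, -225.4, 23.4]
orientation: [0.35, 0.937, -0.0, 0.0]
wrist_force: [-2.6, -1.1, 5.1]
gripper_width: 44.0
[ 521.75820835 -225.41937738   23.44099529] 43.69306253295438
```

View pics/s2.png

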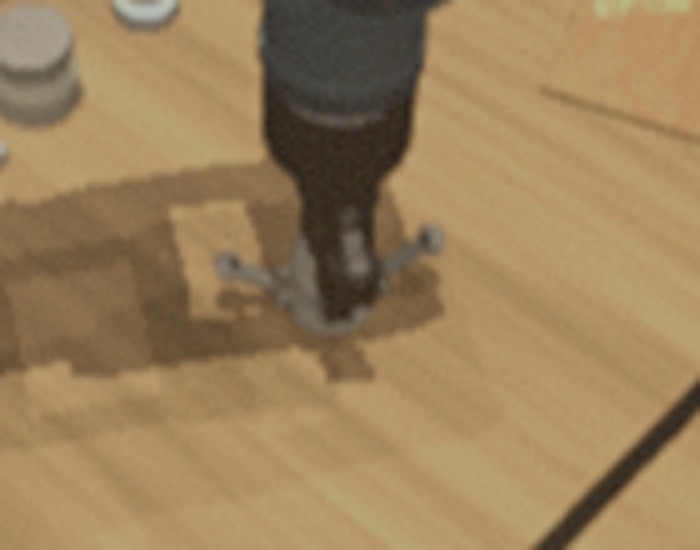

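The cap is gripped at 44 mm with both arms still raised (crop at (230,265) and (432,238)). I'll lift it and carry it toward the adapter.

```bash
python3 -m creep '[{"gripper":40,"x":0,"y":0,"z":-0.3,"roll":0},{"gripper":40,"x":0,"y":0,"z":-0.6,"roll":0},{"gripper":40,"x":0,"y":0,"z":-1,"roll":0},{"gripper":40,"x":0,"y":0,"z":-1,"roll":0},{"gripper":40,"x":0,"y":0,"z":-1,"roll":0},{"gripper":40,"x":0,"y":0,"z":-1,"roll":0},{"gripper":40,"x":0,"y":0,"z":-1,"roll":0},{"gripper":40,"x":0,"y":0,"z":-1,"roll":0},{"gripper":40,"x":0,"y":0,"z":-1,"roll":0},{"gripper":40,"x":0,"y":0,"z":-0.8,"roll":0}]' 25
python3 - <<'E'
from h import *
# adapter: precise fit with scene+side clouds incl. fresh wrist view
im,d=r.capture("wrist"); s,p,M=pose(); print(p,s["joint_pos"])
P=cloud("wrist",d);q=P[d>0]; q=q[(abs(q[:,0]-540)<40)&(abs(q[:,1]-142)<40)]; print(len(q))
from scipy.optimize import least_squares
def top(q):
    t=q[(q[:,2]>176)&(q[:,2]<215)]; return np.median(t[:,2]),cv2.minEnclosingCircle(t[:,:2].astype(np.float32))
def axis(q):
    t=q[(q[:,2]>138)&(q[:,2]<153)]
    f=least_squares(lambda c:np.hypot(t[:,0]-c[0],t[:,1]-c[1])-16,[540,142],loss="soft_l1"); return len(t),f.x
def bungfit(q):
    t=q[abs(q[:,2]-113)<3]; return len(t),cv2.minEnclosingCircle(t[:,:2].astype(np.float32))
for c in("scene","side"):
    dd=np.load(c+".npy");Q=cloud(c,dd)[dd>0];Q=Q[(abs(Q[:,0]-540)<40)&(abs(Q[:,1]-142)<40)]
    print(c,top(Q),axis(Q),bungfit(Q), np.percentile(Q[:,2],[90,98,99.5]))
e=np.array([540,142,p[2]])-p; print((M.T@e/25).round(3))
E
```

```text
clock: 7.05
eef_pos: [521.8, -224.7, 242.3]
orientation: [0.35, 0.937, -0.0, 0.001]
wrist_force: [-0.1, -0.3, -3.6]
gripper_width: 43.9
[ 522.95776683 -225.49201293  245.19041901] [-6.15567928e-01  1.59667456e-01  1.61920635e+00  2.15595902e-04
  1.35705242e+00 -1.47095492e+00]
0
scene (np.float64(182.19964669688886), ((542.5680541992188, 146.1278839111328), 16.680978775024414)) (104, array([542.72886241, 145.29372188])) (98, ((543.0820922851562, 144.89930725097656), 25.507863998413086)) [180.54344716 184.16706047 185.3178222 ]
side (np.float64(183.6534443656945), ((539.7564086914062, 138.98931884765625), 16.664207458496094)) (66, array([539.24791284, 139.85609463])) (84, ((538.20166015625, 138.1192169189453), 25.99930191040039)) [180.36754179 185.16331297 185.95229437]
[ 9.128 11.542 -0.042]
```

```bash
python3 -m creep '[{"gripper":40,"x":0.5,"y":0.9,"z":-0.2,"roll":0},{"gripper":40,"x":0.7,"y":0.96,"z":0,"roll":0},{"gripper":40,"x":0.7,"y":1,"z":0,"roll":0},{"gripper":40,"x":0.7,"y":1,"z":0,"roll":0},{"gripper":40,"x":0.7,"y":1,"z":0,"roll":0},{"gripper":40,"x":0.7,"y":1,"z":0,"roll":0},{"gripper":40,"x":0.7,"y":1,"z":0,"roll":0},{"gripper":40,"x":0.7,"y":1,"z":0,"roll":0},{"gripper":40,"x":0.7,"y":1,"z":0,"roll":0},{"gripper":40,"x":0.6,"y":1,"z":0,"roll":0}]' 25
python3 -m creep '[{"gripper":40,"x":0.3,"y":0.9,"z":0,"roll":0},{"gripper":40,"x":0,"y":0.78,"z":0,"roll":0},{"gripper":40,"x":0,"y":0,"z":0,"roll":0},{"gripper":40,"x":0,"y":0,"z":0,"roll":0}]'
python3 - <<'E'
from h import *
im,d=r.capture("wrist"); s,p,M=pose(); print(p,s["gripper_width"],s["wrist_force"])
P=cloud("wrist",d);m=(d>0)&(np.hypot(P[...,0]-541,P[...,1]-142)<45)&(P[...,2]>100)&(P[...,2]<200); q=P[m]
for lo,hi in((108,116),(125,140),(138,153),(155,175),(176,200)):
    t=q[(q[:,2]>lo)&(q[:,2]<hi)]
    if len(t)>5: (c,R)=cv2.minEnclosingCircle(t[:,:2].astype(np.float32)); print(lo,hi,len(t),np.median(t[:,2]),np.round(c,1),round(R,1))
print(np.percentile(q[:,2],[90,95,99,99.8]))
save("w3",im)
E
```

```text
clock: 8.35
eef_pos: [556.7, 72.2, 245.3]
orientation: [0.35, 0.937, 0.0, -0.0]
wrist_force: [0.6, 1.4, -2.2]
gripper_width: 43.8
clock: 8.85
eef_pos: [578.4, 107.3, 245.1]
orientation: [0.35, 0.937, -0.0, -0.0]
wrist_force: [0.6, -1.2, -2.6]
gripper_width: 43.6
[578.44442717 107.07535462 245.1493961 ] 43.78022028718894 [-0.20113319 -0.4378684  -2.15029834]
108 116 788 112.74620021807937 [540.1 144.3] 25.8
125 140 18 137.26633892990705 [531.1 151.9] 16.8
138 153 486 147.00959104787012 [540.  144.2] 21.2
155 175 89 157.74596061306914 [533.8 149.5] 13.4
176 200 1720 185.41991612586264 [540.1 144.2] 16.0
[186.05712506 186.3726176  187.01712454 187.39518006]
```

View pics/w3.png

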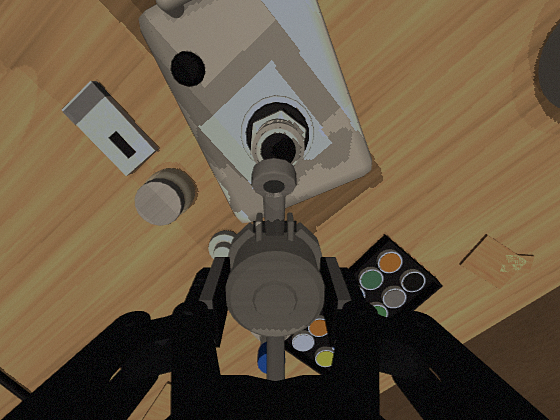

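The wrist view shows the adapter at (278,150) just ahead of the held cap at (275,290), with both arms in place. I'll measure the cap with the same camera so its bias cancels.

```bash
python3 - <<'E'
from h import *
im,d=r.capture("wrist"); s,p,M=pose()
P=cloud("wrist",d); t=(P-p)@M
m=(d>0)&(abs(t[...,0])<27)&(abs(t[...,1])<27)
q=t[m]; print(np.percentile(q[:,2],[1,5,20,50]))
z0=np.median(q[(q[:,2]<-8)&(np.hypot(q[:,0],q[:,1])<15)][:,2]); c=q[abs(q[:,2]-z0)<2]; ctr,R=cv2.minEnclosingCircle(c[:,:2].astype(np.float32)); print("roof z",z0,"ctr",ctr,R,np.median(c,0),len(c))
A=np.c_[c[:,:2],np.ones(len(c))]; print("tilt",np.linalg.lstsq(A,c[:,2],rcond=None)[0])
W=p+M@np.array([*ctr,z0]); print("cap top world",W)
g=np.array([540.1,144.2,W[2]]); print("shift units",(M.T@(g-W)/25).round(3)," vs TCP-based",(M.T@(g-p)/25).round(3))
E
```

```text
[-83.50917222 -80.27907608 -74.21922357 -35.12617764]
roof z -15.310202327134867 ctr (6.545434951782227, -0.07199952006340027) 27.645849227905273 [  2.31436358   1.294416   -13.9646168 ] 3899
tilt [-2.00987425e-03  2.88900656e-03 -1.42080787e+01]
cap top world [573.54549824 111.21804835 260.50805706]
shift units [1.875 0.116 0.   ]  vs TCP-based [ 2.137  0.113 -0.612]
```

```bash
python3 - <<'E'
from h import *
from scipy.optimize import least_squares
im,d=r.capture("wrist"); s,p,M=pose()
P=cloud("wrist",d); t=(P-p)@M
m=(d>0)&(abs(t[...,0])<30)&(abs(t[...,1])<24)&(abs(t[...,2]+14.2)<1.5)
n,l,st,_=cv2.connectedComponentsWithStats(m.astype(np.uint8)); q=t[l==1+st[1:,4].argmax()]
c=np.median(q[:,:2],0)
for _ in range(6):
    h=cv2.convexHull(q[:,:2].astype(np.float32))[:,0]; v=h-c; k=(abs(v[:,1])>abs(v[:,0])*.6)
    f=least_squares(lambda a:np.hypot(h[k,0]-a[0],h[k,1]-a[1])-a[2],[*c,22],loss="soft_l1"); c=f.x[:2]
print(f.x,len(q),k.sum(), [(lo,np.ptp(q[abs(q[:,0]-lo)<1][:,1]).round(1),q[abs(q[:,0]-lo)<1][:,1].mean().round(1)) for lo in range(-24,30,4) if (abs(q[:,0]-lo)<1).any()])
E
```

```text
[ 0.43144722  1.18852973 20.47448583] 5147 21 [(-20, np.float64(8.7), np.float64(1.9)), (-16, np.float64(24.5), np.float64(1.2)), (-12, np.float64(33.0), np.float64(1.2)), (-8, np.float64(37.0), np.float64(0.8)), (-4, np.float64(39.9), np.float64(1.0)), (0, np.float64(40.8), np.float64(1.2)), (4, np.float64(39.7), np.float64(1.3)), (8, np.float64(37.9), np.float64(0.9)), (12, np.float64(32.6), np.float64(0.5)), (16, np.float64(26.7), np.float64(0.6)), (20, np.float64(15.6), np.float64(1.0))]
```

```bash
python3 -m creep '[{"gripper":40,"x":0.7,"y":0.07,"z":0,"roll":0},{"gripper":40,"x":0.8,"y":0,"z":0,"roll":0},{"gripper":40,"x":0.62,"y":0,"z":0,"roll":0},{"gripper":40,"x":0,"y":0,"z":0.5,"roll":0},{"gripper":40,"x":0,"y":0,"z":0.5,"roll":0},{"gripper":40,"x":0,"y":0,"z":0.3,"roll":0},{"gripper":40,"x":0,"y":0,"z":0.2,"roll":0},{"gripper":40,"x":0,"y":0,"z":0,"roll":0}]' 25
python3 -m creep '[{"gripper":40,"x":0,"y":0,"z":0.12,"roll":0},{"gripper":40,"x":0,"y":0,"z":0.12,"roll":0},{"gripper":40,"x":0,"y":0,"z":0,"roll":0}]'
python3 - <<'E'
from h import *
print(r.get_state()["wrist_force"],r.get_state()["torque"])
for c in("side","scene"):
    im,d=r.capture(c); u,v=proj(c,[540,144,190])[0].astype(int); save("in_"+c,cv2.resize(im[v-40:v+40,u-50:u+50],None,fx=4,fy=4,interpolation=2))
a=cv2.imread("pics/in_side.png");b=cv2.imread("pics/in_scene.png");cv2.imwrite("pics/in1.png",np.hstack([a,b]))
E
```

```text
clock: 10.0
eef_pos: [540.0, 143.4, 207.2]
orientation: [0.351, 0.937, -0.0, -0.0]
wrist_force: [0.2, 0.5, -2.3]
gripper_width: 44.0
clock: 10.38
eef_pos: [540.0, 143.7, 201.6]
orientation: [0.35, 0.937, -0.0, -0.0]
wrist_force: [-0.5, 0.2, -1.9]
gripper_width: 43.9
[-0.47376268  0.1831958  -1.9264423 ] [-0.03573619 -0.01113104 -0.02062161]
```

View pics/in1.png

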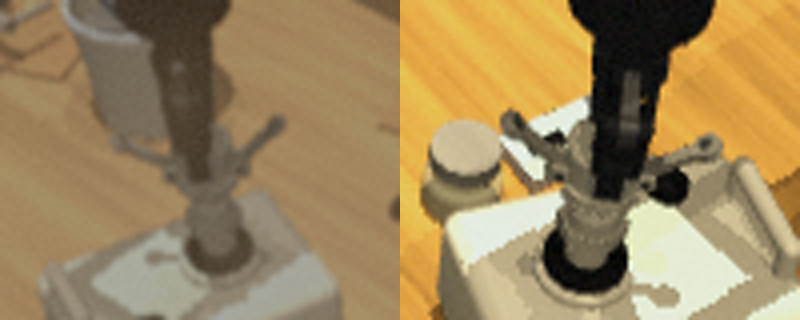

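The cap is around the rim in both views, with no side force and its arms raised. I'll keep lowering it.

```bash
python3 -m creep '[{"gripper":40,"x":0,"y":0,"z":0.12,"roll":0},{"gripper":40,"x":0,"y":0,"z":0.12,"roll":0},{"gripper":40,"x":0,"y":0,"z":0,"roll":0}]' 25
python3 -m creep '[{"gripper":40,"x":0,"y":0,"z":0.12,"roll":0},{"gripper":40,"x":0,"y":0,"z":0.12,"roll":0},{"gripper":40,"x":0,"y":0,"z":0,"roll":0}]'
python3 -m creep '[{"gripper":40,"x":0,"y":0,"z":0.1,"roll":0},{"gripper":40,"x":0,"y":0,"z":0,"roll":0}]'
```

```text
clock: 10.85
eef_pos: [539.8, 143.7, 195.3]
orientation: [0.35, 0.937, -0.0, -0.0]
wrist_force: [0.6, 0.3, -3.0]
gripper_width: 43.9
clock: 11.22
eef_pos: [539.9, 143.7, 189.4]
orientation: [0.35, 0.937, -0.0, -0.0]
wrist_force: [-0.2, -0.0, -3.0]
gripper_width: 44.0
clock: 11.48
eef_pos: [540.0, 143.7, 187.0]
orientation: [0.35, 0.937, -0.0, -0.0]
wrist_force: [-0.5, 0.1, -2.4]
gripper_width: 43.8
```

```bash
python3 -m creep '[{"gripper":40,"x":0,"y":0,"z":0.08,"roll":0},{"gripper":40,"x":0,"y":0,"z":0.08,"roll":0},{"gripper":40,"x":0,"y":0,"z":0,"roll":0}]' 28
python3 -m creep '[{"gripper":40,"x":0,"y":0,"z":0.06,"roll":0},{"gripper":40,"x":0,"y":0,"z":0,"roll":0}]'
python3 -m creep '[{"gripper":40,"x":0,"y":0,"z":0.04,"roll":0},{"gripper":40,"x":0,"y":0,"z":0,"roll":0}]'
```

```text
clock: 11.85
eef_pos: [540.2, 143.7, 183.5]
orientation: [0.35, 0.937, 0.0, 0.0]
wrist_force: [-1.6, 0.2, 0.6]
gripper_width: 43.5
clock: 12.1
eef_pos: [540.3, 143.7, 182.5]
orientation: [0.35, 0.937, 0.0, 0.0]
wrist_force: [-3.0, 0.2, 5.6]
gripper_width: 43.6
clock: 12.35
eef_pos: [540.3, 143.7, 181.7]
orientation: [0.35, 0.937, 0.0, 0.0]
wrist_force: [-4.3, -0.5, 7.0]
gripper_width: 43.5
```

```bash
python3 -m creep '[{"gripper":40,"x":0,"y":0,"z":0.04,"roll":0},{"gripper":40,"x":0,"y":0,"z":0,"roll":0}]'
python3 -m creep '[{"gripper":40,"x":0,"y":0,"z":0.04,"roll":0},{"gripper":40,"x":0,"y":0,"z":0,"roll":0}]'
```

```text
clock: 12.6
eef_pos: [540.3, 143.7, 181.1]
orientation: [0.35, 0.937, 0.0, 0.0]
wrist_force: [-4.9, -0.4, 8.7]
gripper_width: 44.1
clock: 12.85
eef_pos: [540.3, 143.8, 180.4]
orientation: [0.35, 0.937, 0.0, 0.0]
wrist_force: [-5.6, -0.9, 10.0]
gripper_width: 43.6
```

```bash
python3 - <<'E'
from h import *
im,d=r.capture("wrist"); s,p,M=pose(); t=(cloud("wrist",d)-p)@M
m=(d>0)&(np.hypot(t[...,0],t[...,1])<18)&(abs(t[...,2]+15)<6); print(len(t[m]),np.median(t[m][:,2]),p,s["wrist_force"])
E
```

```text
4508 -13.70267950152477 [540.32112488 143.73746147 180.35825273] [-5.79701243 -0.50144186 10.18590225]
```

```bash
python3 -m creep '[{"gripper":40,"x":0.02,"y":-0.02,"z":0.03,"roll":0},{"gripper":40,"x":0,"y":0,"z":0,"roll":0}]'
python3 -m creep '[{"gripper":40,"x":0,"y":0,"z":0.04,"roll":0},{"gripper":40,"x":0,"y":0,"z":0,"roll":0}]'
python3 -m creep '[{"gripper":40,"x":0,"y":0,"z":0.04,"roll":0},{"gripper":40,"x":0,"y":0,"z":0,"roll":0}]'
```

```text
clock: 13.15
eef_pos: [540.3, 143.7, 180.1]
orientation: [0.35, 0.937, 0.0, 0.001]
wrist_force: [-4.9, -1.0, 12.2]
gripper_width: 43.4
clock: 13.4
eef_pos: [540.3, 143.7, 179.4]
orientation: [0.35, 0.937, 0.0, 0.001]
wrist_force: [-4.5, -0.6, 13.6]
gripper_width: 43.4
clock: 13.65
eef_pos: [540.4, 143.8, 178.9]
orientation: [0.35, 0.937, 0.0, 0.001]
wrist_force: [-6.7, -1.0, 16.2]
gripper_width: 43.5
```

```bash
python3 -m creep '[{"gripper":40,"x":0.02,"y":-0.02,"z":0.03,"roll":0},{"gripper":40,"x":0,"y":0,"z":0,"roll":0}]'
python3 -m creep '[{"gripper":40,"x":0,"y":0,"z":0.03,"roll":0},{"gripper":40,"x":0,"y":0,"z":0,"roll":0},{"gripper":40,"x":0,"y":0,"z":0,"roll":0}]'
```

```text
clock: 13.9
eef_pos: [540.3, 143.7, 178.9]
orientation: [0.35, 0.937, 0.001, 0.002]
wrist_force: [-6.6, -1.3, 19.3]
gripper_width: 43.6
clock: 14.28
eef_pos: [540.4, 143.7, 178.8]
orientation: [0.35, 0.937, 0.001, 0.002]
wrist_force: [-9.0, -0.9, 24.1]
gripper_width: 43.3
```

```bash
python3 - <<'E'
from h import *
im,d=r.capture("wrist"); s,p,M=pose(); t=(cloud("wrist",d)-p)@M
m=(d>0)&(np.hypot(t[...,0],t[...,1])<18)&(abs(t[...,2]+15)<6); q=t[m]; A=np.c_[q[:,:2],np.ones(len(q))]
print(np.median(q[:,2]),np.linalg.lstsq(A,q[:,2],rcond=None)[0],p,s["wrist_force"])
E
```

```text
-13.869697701317342 [-2.40313906e-03 -6.15793678e-03 -1.39946095e+01] [540.37888064 143.73105581 178.76293762] [-8.00666106 -1.13313284 23.19845547]
```

The stop was reached: z held at 178.8 while the force rose to about 26 N of contact, and the cap is upright. I'll ease off, release, rise and turn 90°.

```bash
python3 -m creep '[{"gripper":40,"x":0,"y":0,"z":0,"roll":0},{"gripper":40,"x":0,"y":0,"z":-0.06,"roll":0},{"gripper":48,"x":0,"y":0,"z":0,"roll":0},{"gripper":60,"x":0,"y":0,"z":0,"roll":0},{"gripper":85,"x":0,"y":0,"z":0,"roll":0},{"gripper":85,"x":0,"y":0,"z":0,"roll":0},{"gripper":85,"x":0,"y":0,"z":-0.4,"roll":0},{"gripper":85,"x":0,"y":0,"z":-0.6,"roll":0},{"gripper":85,"x":0,"y":0,"z":-0.6,"roll":0},{"gripper":85,"x":0,"y":0,"z":-0.5,"roll":0}]'
python3 -m creep '[{"gripper":85,"x":0,"y":0,"z":0,"roll":0.98},{"gripper":85,"x":0,"y":0,"z":0,"roll":0.98},{"gripper":85,"x":0,"y":0,"z":0,"roll":0.98},{"gripper":85,"x":0,"y":0,"z":0,"roll":0.98},{"gripper":85,"x":0,"y":0,"z":0,"roll":0.98},{"gripper":85,"x":0,"y":0,"z":0,"roll":0.98},{"gripper":85,"x":0,"y":0,"z":0,"roll":0.98},{"gripper":85,"x":0,"y":0,"z":0,"roll":0.98}]'
python3 -m creep '[{"gripper":85,"x":0,"y":0,"z":0,"roll":0.98},{"gripper":85,"x":0,"y":0,"z":0,"roll":0.98},{"gripper":85,"x":0,"y":0,"z":0,"roll":0.98},{"gripper":85,"x":0,"y":0,"z":0,"roll":0.98},{"gripper":85,"x":0,"y":0,"z":0,"roll":0.98},{"gripper":85,"x":0,"y":0,"z":0,"roll":0.98},{"gripper":85,"x":0,"y":0,"z":0,"roll":0.98},{"gripper":85,"x":0,"y":0,"z":0,"roll":0.98},{"gripper":85,"x":0,"y":0,"z":0,"roll":0}]'
python3 - <<'E'
from h import *
from scipy.optimize import least_squares
im,d=r.capture("wrist"); s,p,M=pose(); t=(cloud("wrist",d)-p)@M
print(p,np.degrees(np.arctan2(M[1,1],M[0,1])))
m=(d>0)&(np.hypot(t[...,0],t[...,1])<70)&(t[...,2]>12)&(t[...,2]<60); q=t[m]
c=q[(np.hypot(q[:,0],q[:,1])<16)]; z0=np.median(c[:,2]); k=q[(abs(q[:,2]-z0)<2)&(np.hypot(q[:,0],q[:,1])<26)]
ctr=cv2.minEnclosingCircle(k[:,:2].astype(np.float32)); print("roof",z0,"world",p[2]-z0,ctr)
for g in(q[q[:,1]>36],q[q[:,1]<-36]): print(len(g),g.mean(0).round(1),"y ext",g[:,1].min(),g[:,1].max(),"z",g[:,2].min(),g[:,2].max())
save("w4",im)
E
```

```text
clock: 15.58
eef_pos: [539.2, 143.6, 230.4]
orientation: [0.35, 0.937, 0.0, 0.001]
wrist_force: [0.1, -0.3, 0.2]
gripper_width: 85.2
clock: 16.58
eef_pos: [538.8, 143.6, 229.3]
orientation: [0.683, 0.731, 0.0, 0.0]
wrist_force: [0.1, 0.6, 0.8]
gripper_width: 84.8
clock: 17.7
eef_pos: [538.9, 143.6, 229.2]
orientation: [0.909, 0.416, 0.0, 0.0]
wrist_force: [-0.6, -0.4, -0.3]
gripper_width: 85.0
[538.83388754 143.62214686 229.07556541] -40.73778404735122
roof 33.530453699534746 world 195.5451117114894 ((2.442662000656128, 0.8440021872520447), 21.865093231201172)
1183 [ 3.6 49.4 31. ] y ext 36.02780729088856 62.29366192348955 z 20.908357384590573 50.13448017641335
1130 [  3.1 -49.5  32.3] y ext -62.754961622019714 -36.02680844657527 z 23.5638864176337 48.28964139152115
```

View pics/w4.png

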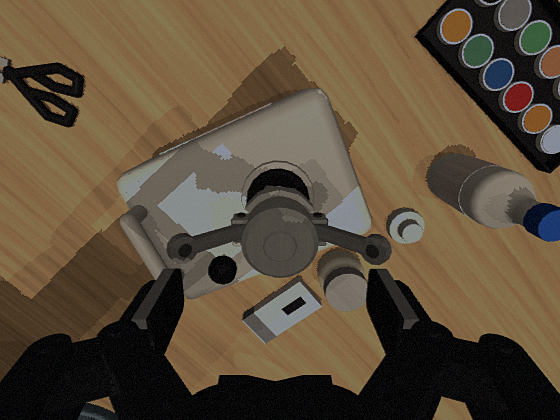

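The cap at (280,240) has its arms level across the image toward the two fingers, and it sprang back about 2–3 mm as expected. The fingers are centred within 2 mm. I'll press the arms down with the open fingertips.

```bash
python3 -m creep '[{"gripper":85,"x":0.07,"y":0,"z":0.3,"roll":0},{"gripper":85,"x":0,"y":0,"z":0.3,"roll":0},{"gripper":85,"x":0,"y":0,"z":0.2,"roll":0},{"gripper":85,"x":0,"y":0,"z":0.2,"roll":0},{"gripper":85,"x":0,"y":0,"z":0,"roll":0}]'
python3 -m creep '[{"gripper":85,"x":0,"y":0,"z":0.2,"roll":0},{"gripper":85,"x":0,"y":0,"z":0.2,"roll":0},{"gripper":85,"x":0,"y":0,"z":0.2,"roll":0},{"gripper":85,"x":0,"y":0,"z":0,"roll":0}]'
python3 - <<'E'
from h import *
s,p,M=pose(); print(s["torque"])
for c in("side","scene"):
    im,d=r.capture(c); u,v=proj(c,[540,144,180])[0].astype(int); save("in_"+c,cv2.resize(im[v-40:v+40,u-50:u+50],None,fx=4,fy=4,interpolation=2))
a=cv2.imread("pics/in_side.png");b=cv2.imread("pics/in_scene.png");cv2.imwrite("pics/in2.png",np.hstack([a,b]))
E
```

```text
clock: 18.38
eef_pos: [539.5, 144.9, 202.9]
orientation: [0.909, 0.416, -0.001, -0.0]
wrist_force: [-0.0, 0.1, 0.4]
gripper_width: 85.1
clock: 18.88
eef_pos: [540.7, 144.9, 189.6]
orientation: [0.909, 0.416, 0.001, 0.001]
wrist_force: [0.4, -0.6, 5.9]
gripper_width: 85.1
[-0.05721828 -0.06174946 -0.0377212 ]
```

View pics/in2.png

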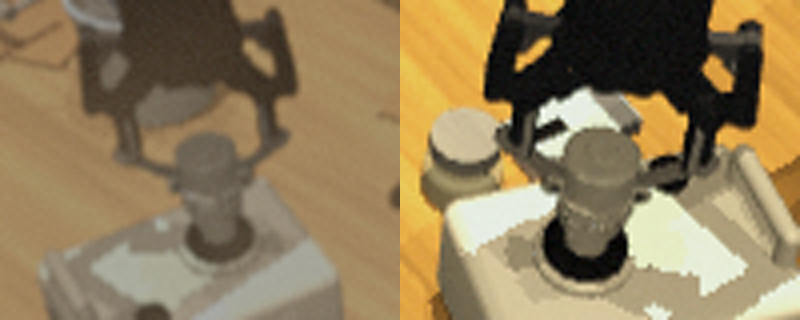

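Both fingertips rest on their arms symmetrically at 6 N. I'll carry on down.

```bash
python3 -m creep '[{"gripper":85,"x":0,"y":0,"z":0.2,"roll":0},{"gripper":85,"x":0,"y":0,"z":0.2,"roll":0},{"gripper":85,"x":0,"y":0,"z":0,"roll":0}]'
python3 -m creep '[{"gripper":85,"x":0,"y":0,"z":0.2,"roll":0},{"gripper":85,"x":0,"y":0,"z":0.2,"roll":0},{"gripper":85,"x":0,"y":0,"z":0,"roll":0}]'
python3 -m creep '[{"gripper":85,"x":0,"y":0,"z":0.2,"roll":0},{"gripper":85,"x":0,"y":0,"z":0,"roll":0}]'
```

```text
clock: 19.35
eef_pos: [541.9, 145.1, 180.8]
orientation: [0.909, 0.416, 0.003, 0.001]
wrist_force: [1.4, 0.2, 8.5]
gripper_width: 84.5
clock: 19.73
eef_pos: [542.3, 145.1, 171.2]
orientation: [0.909, 0.416, 0.003, 0.001]
wrist_force: [0.2, 0.6, 11.0]
gripper_width: 84.8
clock: 19.98
eef_pos: [542.7, 145.0, 166.6]
orientation: [0.909, 0.416, 0.003, 0.001]
wrist_force: [1.9, -0.6, 12.3]
gripper_width: 84.9
```

```bash
python3 -m creep '[{"gripper":85,"x":-0.06,"y":-0.05,"z":0.2,"roll":0},{"gripper":85,"x":0,"y":0,"z":0.2,"roll":0},{"gripper":85,"x":0,"y":0,"z":0,"roll":0}]'
python3 -m creep '[{"gripper":85,"x":0,"y":0,"z":0.2,"roll":0},{"gripper":85,"x":0,"y":0,"z":0.1,"roll":0},{"gripper":85,"x":0,"y":0,"z":0,"roll":0}]'
python3 - <<'E'
from h import *
s,p,M=pose(); print(s["torque"])
for c in("side","scene"):
    im,d=r.capture(c); u,v=proj(c,[540,144,170])[0].astype(int); save("in_"+c,cv2.resize(im[v-40:v+40,u-50:u+50],None,fx=4,fy=4,interpolation=2))
a=cv2.imread("pics/in_side.png");b=cv2.imread("pics/in_scene.png");cv2.imwrite("pics/in3.png",np.hstack([a,b]))
E
```

```text
clock: 20.35
eef_pos: [542.2, 144.9, 157.3]
orientation: [0.909, 0.416, 0.005, 0.002]
wrist_force: [3.9, 1.4, 12.1]
gripper_width: 85.0
clock: 20.72
eef_pos: [541.4, 144.9, 149.2]
orientation: [0.909, 0.416, 0.004, 0.001]
wrist_force: [2.1, 0.5, 11.3]
gripper_width: 85.0
[ 0.18789147 -0.45719627  0.00481946]
```

View pics/in3.png

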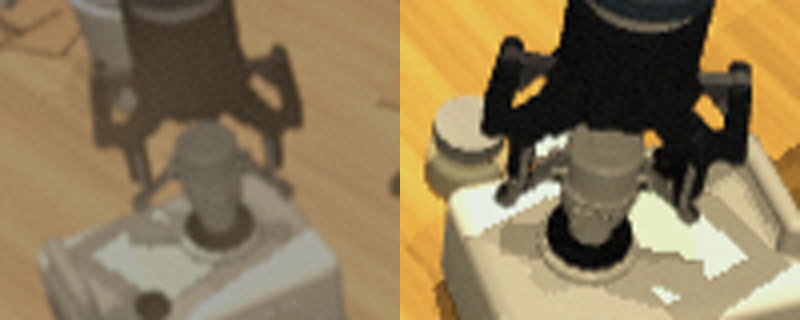

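Both arms are below level and symmetric. I'll go a bit lower, then close gradually.

```bash
python3 -m creep '[{"gripper":85,"x":0,"y":0,"z":0.2,"roll":0},{"gripper":85,"x":0,"y":0,"z":0.15,"roll":0},{"gripper":85,"x":0,"y":0,"z":0,"roll":0}]' 25
python3 -m creep '[{"gripper":81,"x":0,"y":0,"z":0,"roll":0},{"gripper":77,"x":0,"y":0,"z":0,"roll":0},{"gripper":73,"x":0,"y":0,"z":0,"roll":0},{"gripper":70,"x":0,"y":0,"z":0,"roll":0},{"gripper":70,"x":0,"y":0,"z":0,"roll":0}]'
```

```text
clock: 21.2
eef_pos: [540.3, 144.7, 139.4]
orientation: [0.909, 0.416, 0.003, 0.001]
wrist_force: [2.2, 0.4, 8.6]
gripper_width: 85.3
clock: 21.82
eef_pos: [540.2, 144.8, 139.5]
orientation: [0.909, 0.416, 0.003, 0.001]
wrist_force: [0.7, 0.3, 9.0]
gripper_width: 70.0
```

```bash
python3 -m creep '[{"gripper":67,"x":0,"y":0,"z":0,"roll":0},{"gripper":64,"x":0,"y":0,"z":0,"roll":0},{"gripper":61,"x":0,"y":0,"z":0,"roll":0},{"gripper":58,"x":0,"y":0,"z":0,"roll":0},{"gripper":56,"x":0,"y":0,"z":0,"roll":0},{"gripper":56,"x":0,"y":0,"z":0,"roll":0},{"gripper":56,"x":0,"y":0,"z":0,"roll":0}]' 25
python3 - <<'E'
from h import *
s,p,M=pose(); print(s["torque"],s["gripper_width"])
for c in("side","scene"):
    im,d=r.capture(c); u,v=proj(c,[540,144,160])[0].astype(int); save("in_"+c,cv2.resize(im[v-40:v+40,u-50:u+50],None,fx=4,fy=4,interpolation=2))
a=cv2.imread("pics/in_side.png");b=cv2.imread("pics/in_scene.png");cv2.imwrite("pics/in4.png",np.hstack([a,b]))
E
```

```text
clock: 22.7
eef_pos: [541.5, 143.6, 139.9]
orientation: [0.909, 0.416, 0.003, 0.002]
wrist_force: [4.9, -3.1, 8.5]
gripper_width: 59.1
[-0.62036217 -0.60131356 -0.01181487] 59.09833108753506
```

View pics/in4.png

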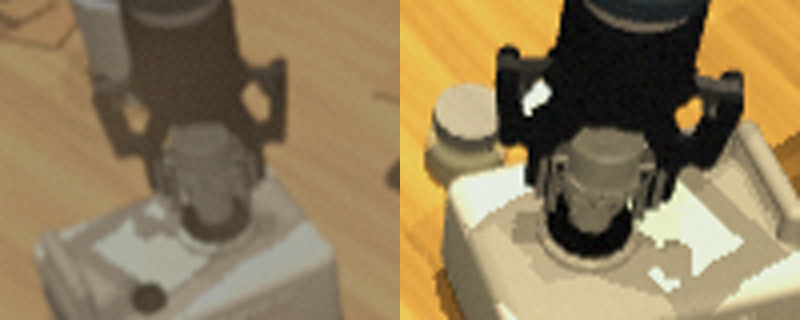

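The opening is 59.1 mm, which matches both arms shut. I'll release, rise and check.

```bash
python3 -m creep '[{"gripper":56,"x":0,"y":0,"z":0,"roll":0},{"gripper":62,"x":0,"y":0,"z":0,"roll":0},{"gripper":72,"x":0,"y":0,"z":0,"roll":0},{"gripper":85,"x":0,"y":0,"z":0,"roll":0},{"gripper":85,"x":0,"y":0,"z":0,"roll":0},{"gripper":85,"x":0,"y":0,"z":-0.4,"roll":0},{"gripper":85,"x":0,"y":0,"z":-0.8,"roll":0},{"gripper":85,"x":0,"y":0,"z":-0.8,"roll":0},{"gripper":85,"x":0,"y":0,"z":-0.8,"roll":0},{"gripper":85,"x":0,"y":0,"z":-0.8,"roll":0}]'
python3 -m creep '[{"gripper":85,"x":-0.5,"y":0,"z":-0.8,"roll":0},{"gripper":85,"x":-0.5,"y":0,"z":-0.8,"roll":0},{"gripper":85,"x":-0.5,"y":0,"z":0,"roll":0},{"gripper":85,"x":0,"y":0,"z":0,"roll":0}]'
python3 - <<'E'
from h import *
s,p,M=pose(); print(p,s["wrist_force"])
im,d=r.capture("wrist"); P=cloud("wrist",d); q=P[d>0]; q=q[np.hypot(q[:,0]-540,q[:,1]-144)<70]
c=q[(q[:,2]>180)&(q[:,2]<210)]; print("roof z",np.median(c[:,2]),cv2.minEnclosingCircle(c[:,:2].astype(np.float32)))
A=np.c_[c[:,:2]-[540,144],np.ones(len(c))];f=np.linalg.lstsq(A,c[:,2],rcond=None)[0];print("tilt",f,len(c))
x=np.array([.757,-.653]); a=q[(q[:,2]>122)&(q[:,2]<178)]; b=a[:,:2]-[540.2,144]; along=b@x; print("arm reach",along.min(),along.max())
ims=[cv2.resize(im,(560,420))]
for cc in("side","scene"):
    i,_=r.capture(cc); u,v=proj(cc,[540,144,155])[0].astype(int); ims.append(cv2.resize(i[v-30:v+30,u-35:u+35],(280,240),interpolation=2))
save("fin",np.vstack([ims[0],np.hstack(ims[1:])])[:600] if False else np.hstack([cv2.resize(ims[0],(480,360)),cv2.resize(np.vstack(ims[1:]),(210,360))]))
E
```

```text
clock: 24.05
eef_pos: [537.9, 144.7, 228.7]
orientation: [0.909, 0.416, 0.0, 0.0]
wrist_force: [-0.6, -0.9, 0.1]
gripper_width: 85.3
clock: 24.55
eef_pos: [512.7, 115.8, 266.9]
orientation: [0.91, 0.415, -0.0, -0.0]
wrist_force: [0.8, -1.1, 0.1]
gripper_width: 85.0
[512.72727632 115.80234966 266.86199635] [ 0.78256799 -1.07019958  0.11880316]
roof z 192.810635689208 ((540.418212890625, 145.10301208496094), 22.631362915039062)
tilt [-1.20803492e-02 -1.21810410e-02  1.92749180e+02] 3623
arm reach -29.99232651325813 29.225735561632323
```

View pics/fin.png

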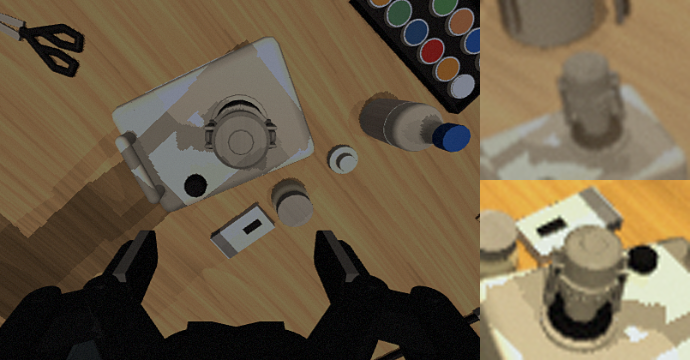

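The cap at (240,135) has both arms flat at its sides (reach -30.0 and +29.2 mm). Its roof is 2.7 mm lower than when it was unlocked, and nothing touches it. I'll hand in.

```bash
python3 -c "
from workcell import r
r.close_job(); print(r.get_state()['clock'])"
```

```text
the job is handed in; nothing more can be done
the job is handed in; nothing more can be done
```

The cap is on the adapter and locked with both arms shut, and I handed the job in at about 25 s of the 72 s allowed. The hand-in gives no verdict, so the results below are from my own measurements.

**Pushing home:** I pressed the cap down until it stopped moving, at about 26 N of contact. That is over the roughly 18 N needed but under the 30 N seat limit and the 35 N failure limit. Both arms were still raised after I let go.

**Closing the arms:** I turned the gripper 90° and pushed both arms down together with the open fingertips, at up to about 12 N. Then I closed the fingers on them at a 25 N grip until they stopped at 59.1 mm; fully shut is 59 mm.

**Last checks:**
- **Arms:** the outer faces sit at -30.0 and +29.2 mm from the axis, so both are shut.
- **Position:** the cap is centred about 1 mm from the bung and tilted about 0.017 rad.
- **Gasket:** the cap's roof is 2.7 mm lower than before locking, which is close to fully home, so the gasket is held. I judged this from roof height, as the gasket reading itself was not available.
- **Robot and other things:** the gripper is clear and reads no force. The things visible in the last view look undisturbed, but I did not measure their positions again.

Two things were off:
- My first two move commands were refused because each row needs every key, and nothing moved.
- The tool drifted 2–3 mm sideways while pressing the arms; I corrected it and the arms stayed level with each other in the pictures.

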